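Swap the load of the table-top lamp steriliser

ROBOT

A 6-joint arm with a two-finger parallel gripper is mounted at the origin on a cart in front of the work surface, level with it; the furniture and walls round the work are solid. World frame = base frame: x ahead of the robot, y to its left, z up, the work surface at z = 0. Lengths are in mm, angles in degrees, forces in N, time in s.
With the tool pointing down it reaches from about 350 to 850 mm from the base axis. Payload 8.1 kg.
Tool frame: the origin (TCP) lies midway between the tips of the shut fingers; the grasp point (between the pads) lies 19 mm behind it; z points along the fingers, y is the line along which they close (so a half turn about z gives the same grasp; the last joint's range is limited). The gripper opens to 85 mm and grips with 20 to 120 N. Pads are 22 mm wide; open, the fingers measure 114 mm over their backs; the gripper's body (76 mm by 85 mm) begins 54 mm behind the grasp point. The pads swing forward as they close: fully open they stand 13 mm farther back than shut.
Start: joints at [58.82, 7.471, 85.268, -0, 87.261, -4.893], TCP at [265.704, 537.965, 231.292] pointing down, gripper open.
Joint ranges: [-169.43, 169.43], [-51.17, 129.36], [1.28, 143.12], [-76.62, 256.62], [0, 156.53], [-152.29, 152.29]. Speed limits (degrees/s): [136.94, 136.94, 159.86, 180, 180, 180].

INTERFACE

Orientations are given as [roll, pitch, yaw] about the fixed x, y, z axes, in that order (R = Rz(yaw) Ry(pitch) Rx(roll)).
In Python, from bench import r gives the robot as it stands. The module is installed in compiled form; this text tells all that it offers.
- The arm moves only by the tool jog_arm, never from a script. Its argument "rows" is a list of rows, each a list of 2 entries, a list of its own where there are three numbers: the shift along the tool's x, y, z in mm, then the turn, a rotation vector about the tool's x, y, z in rad. A call has 1 to 10 rows; each row is the pose to reach, as a shift and turn from the pose commanded when the call began, along the tool's axes at that moment; what a row does not reach only later rows make up. A row lasts 1/10 s, in which the tool goes at most 50 mm and 8.59 degrees, less where a joint would pass 70% of its speed; a pose out of reach is approached as far as the arm can. A call with a gripper value outside its range is refused whole. "grip" is the finger opening in mm, from 0 to 85.4, set as the call begins (left out, the last holds). The fingers move at their own pace and stop on an object; "force" is the grip in N (left out, the last holds). Time passes only in rows, so rows that repeat a pose let the fingers close. It gives the time, the measured TCP pose, the force, the opening and the grip force at its end, in the units of the state.
- r.sense(): the state, without advancing time (a new reading comes with each control period).
- r.snapshot(name): name is "scene" or "top"; returns (picture, depth): 384x512x3 uint8, blue, green, red; 384x512 float32, mm along the optical axis (not along the pixel's ray), 0 where there is no reading.
- r.camera_params(name): a dict with "fx", "fy", "cx", "cy" (pixels), "pose" (4x4, takes a point from camera to world coordinates). Camera axes: x right, y down, z forward; pixel columns grow to the right and rows downward; lengths in mm; the calibration is good to about 2 mm. A picture is of the moment at which its call begins. camera_params takes no time and is no camera call.
- r.hand_in(): hands the job in; it is judged then, once.
The state is a dict: "time": time; "joint_pos": joint angles; "qd": joint speeds; "joint_efforts": joint torques, N m; "tool_pos": TCP position; "tcp_rot": TCP orientation; "ft_force": force on the tool from outside, world axes, zero at the start; "wrist_torque": the same for the moment, N m; "finger_gap": finger opening in mm; "grip_force": force on a finger pad.
Only numpy, scipy, OpenCV 4.12 (cv2) and the standard library are available. Lean on these libraries where they do the work, as an engineer would, in place of code of your own. Each camera call takes 0.05 s, during which the arm holds its last target. There are 200 camera calls.

TASK

The steriliser has finished with the tea glasses: turn its dial to off, lift the cover back onto its stop, and stand each tea glass from the tub upright on a cork coaster of its own. Stand all the rinsed sauce dishes from the table right way up in the tub, lower the cover gently until it is fully shut (never let it drop), and then set the dial to the two-dot mark. The cover may be up only while the dial is at off, and the salt and pepper shakers stay where they are.

Things in the scene. Friction and masses are not known exactly. Their poses are not given: they have to be found in the camera images.
- steriliser: white table-top steriliser, fixed: tub 200 (x) x 250 (y) mm outside, 188 x 238 inside, floor 15 and rim 80 mm above the table; control pod joined to its right, y -125 to -210, x -95 to 95, top at 79 mm. Origin under the tub's centre at table height; x points to its back (hinge side), z up. The closed cover is a shell 200 x 252 mm with a tinted window, its top 112 mm above the table.
- cover_hinge (a point): middle of the cover's hinge line, at x 100, z 82 mm in the steriliser's frame; the line runs along the steriliser's y axis.
- cover_handle (a point): middle of the cover's handle: a round bar with a black sleeve, 16 mm thick, parallel to the hinge, free for 110 mm between its end arms, its centre 45 mm ahead of the cover's front edge; 245 mm in front of the hinge line and 14 mm above it when shut (x -145, z 96 mm in the steriliser's frame). It circles the hinge with the cover: 1.65 rad open it stands 34 mm behind and 243 mm above the hinge.
- cover_panel (a joint): cover angle: 0 shut, grows as the front edge rises, 1.65 rad on its stop, where it rests by itself. Weighs 0.35 kg; below about 1.4 rad it falls if let go, and the lightly damped hinge lets it land at 1.5 rad/s: over 1.2 rad/s on reaching rim or stop is a slam. Letting go within 5 mm of shut (at the handle) is gentle.
- dial_knob (a joint): dial angle, grows clockwise from above; four sprung detents: 0 off (red disc), 0.7 one dot, 1.4 two dots, 2.1 rad three dots. Let go, it snaps to the nearest. Peak torque about 0.08 N m.
- dial_grip (a point): grip point on the dial's vertical axis (x -22, y -167.5, z 108 mm in the steriliser's frame), 26 mm above its foot. The dial: black disc 46 mm across, 7 high, with an upright bar 43 long, 13 thick, up to 35 mm above the foot; a white line on one end is the pointer. The bar's direction is 1.05 rad minus the joint value, counter-clockwise from the steriliser's x axis.
- dish_1: rinsed cream sauce dish, round, 78 mm across the rim, 34 mm high, standing on a narrower foot; its hollow is 22 mm deep in the middle, its upright rim wall (top 14 mm) about 8 mm thick. Origin at the centre of its underside, z up through its mouth. May be absent (two or three are there).
- dish_2: rinsed cream sauce dish, round, 78 mm across the rim, 34 mm high, standing on a narrower foot; its hollow is 22 mm deep in the middle, its upright rim wall (top 14 mm) about 8 mm thick. Origin at the centre of its underside, z up through its mouth. May be absent (two or three are there).
- dish_3: rinsed cream sauce dish, round, 78 mm across the rim, 34 mm high, standing on a narrower foot; its hollow is 22 mm deep in the middle, its upright rim wall (top 14 mm) about 8 mm thick. Origin at the centre of its underside, z up through its mouth. May be absent (two or three are there).
- glass_1: clear tea glass, round, 49 mm across the rim, 38 mm across the base, 62 mm high, 70 g, standing in the steriliser's tub at the start. Origin at the centre of its underside, z up. May be absent (one or two are there).
- glass_2: clear tea glass, round, 49 mm across the rim, 38 mm across the base, 62 mm high, 70 g, standing in the steriliser's tub at the start. Origin at the centre of its underside, z up. May be absent (one or two are there).
- coaster_1: square cork coaster, 95 x 95 x 8 mm, loose on the table. Origin at the centre of its underside.
- coaster_2: square cork coaster, 95 x 95 x 8 mm, loose on the table. Origin at the centre of its underside.
- salt_shaker: salt shaker with a pink lid, 58 mm across, 89 mm high: leave alone. Origin at the centre of its underside.
- pepper_shaker: pepper shaker with a turquoise lid, 58 mm across, 89 mm high: leave alone. Origin at the centre of its underside.
- tissue_box: rattan tissue box, 159 (x) x 194 (y) x 108 mm, fixed, not part of the job. Origin at the centre of its underside.
- pick_box: brown toothpick box, 42 x 51 x 78 mm, fixed, not part of the job. Origin at the centre of its underside.
There are look-alikes about, which are no part of the job. What is shaped like the dish_2 but black or orange is not meant.

How it is judged:
By the outcome, as a careful person would: the job done as asked, in the order asked, and still so for the second after the job is handed in, with the robot touching nothing.
Of glass_1, glass_2 only 1 to 2 are there at a start; the rules pass over those that are not, and their reading is None.
Of dish_1, dish_2, dish_3 only 2 to 3 are there at a start; the rules pass over those that are not, and their reading is None.
At some moment in a run one of dish_1, dish_2, dish_3 may be knocked a few centimetres aside while the robot is not near it.
It also fails if it takes over 210 s, if anything falls off the work surface, if the arm or the gripper's body presses on something with over 40 N, if the wrist force passes 120 N, or if a joint passes its speed limit or range.

## Working session

There is one attempt and no reset: what is moved stays moved. The work goes in short steps, Python scripts to look and compute and a tool call to move; the robot and the scene stay as the last step left them, time stands still between calls to the robot, and variables do not carry over. Pictures are saved under pics/ and viewed, at most 14 in all, crops included, and the job is handed in when it is done.

Besides the shell and the picture viewer there is one more tool, called after "Emit:" as name(argument=value, ...), one argument or row to a line, values as JSON. jog_arm: Moves the arm, as the interface text tells. Its arguments: {"type":"object","properties":{"rows":{"type":"array"},"grip":{"type":"number"},"force":{"type":"number"}},"required":["rows"]}

```bash
mkdir -p pics; ls
python3 - <<'E'
from bench import r
import cv2,numpy as np
for n in("scene","top"):
    p,d=r.snapshot(n);cv2.imwrite(f"pics/{n}0.png",cv2.resize(p,(800,600)));np.save(f"pics/{n}0.npy",d);cv2.imwrite(f"pics/{n}0raw.png",p)
    c=r.camera_params(n);print(n,c["fx"],c["cx"],c["cy"],np.round(c["pose"],3).tolist())
print(r.sense())
E
```

```text
pics
scene 497.30903866602273 263.5077914417881 187.37378283466452 [[0.903, -0.299, 0.31, 19.182], [-0.43, -0.607, 0.668, -1119.798], [-0.012, -0.736, -0.677, 1268.726], [0.0, 0.0, 0.0, 1.0]]
top 429.04351779537853 255.8518700214086 193.45337687304462 [[-0.024, -0.993, 0.118, 369.91], [-1.0, 0.022, -0.018, 45.543], [0.015, -0.118, -0.993, 1547.218], [0.0, 0.0, 0.0, 1.0]]
{'time': 0.1, 'joint_pos': array([ 5.88204956e+01,  7.50991014e+00,  8.53255657e+01,  5.80467710e-04,
        8.72613852e+01, -4.89288627e+00]), 'qd': array([-0.00104706, -0.13630252, -0.09104582,  0.04462137, -0.03557657,
       -0.02047787]), 'joint_efforts': array([ 9.39305319e-04, -5.70958292e+01, -5.01938546e+01, -2.53840508e-04,
        8.35429440e-03,  5.93420464e-05]), 'tool_pos': array([265.42695836, 537.52812239, 230.33420071]), 'tcp_rot': array([-1.79903541e+02, -8.83923570e-03,  1.53713346e+02]), 'ft_force': array([-0.20758703,  0.47706782, -0.57544576]), 'wrist_torque': array([0.01718798, 0.01146956, 0.0720001 ]), 'grip_force': 0.0, 'finger_gap': 85.05651370424245}
```

View pics/scene0.png

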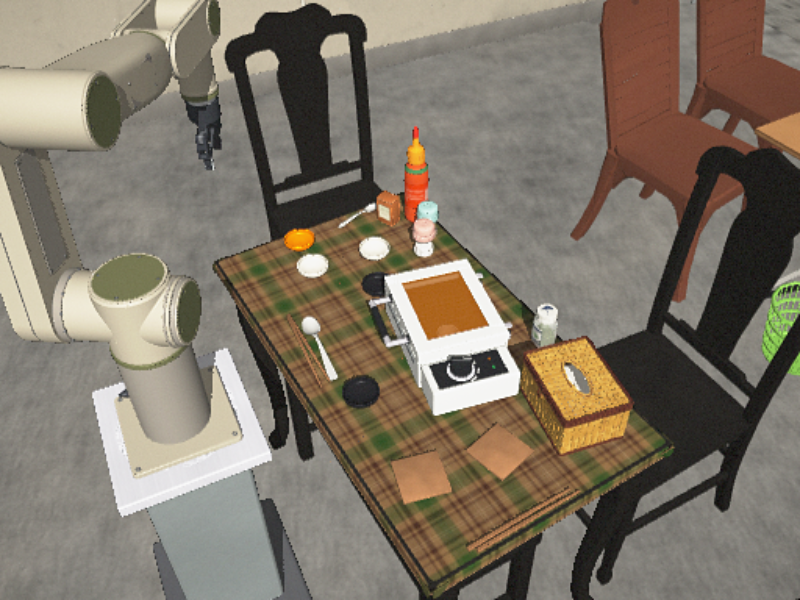

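View pics/top0.png

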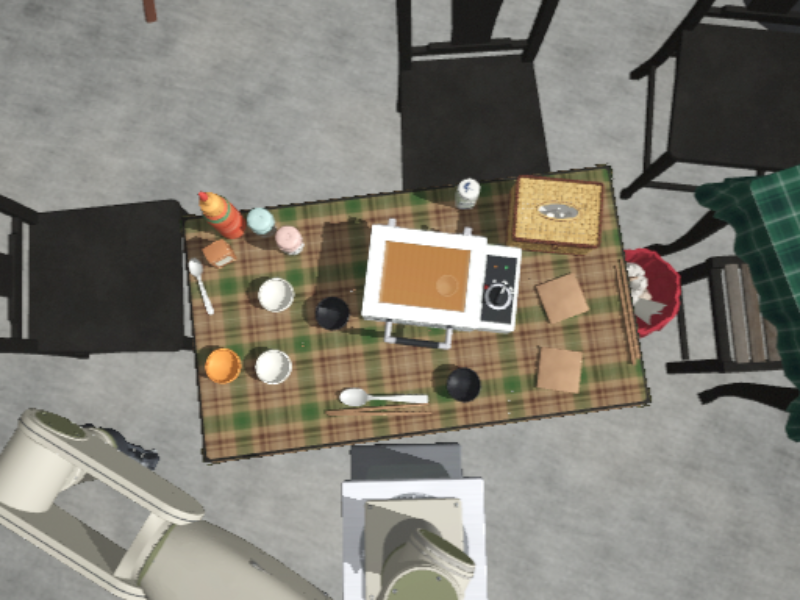

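The top view shows the shut steriliser at (440,278), with a glass under the window at (446,286) and the dial at (498,296). Round dish candidates are cream (276,295), cream (273,367), orange (223,366), black (332,312) and black (463,384). I choose the two cream ones. The coasters are at (562,298) and (559,370), and the pink and turquoise shakers at (289,240) and (260,221).

```bash
cat > h.py <<'E'
from bench import r
import cv2,numpy as np
def cloud(n,d):
    c=r.camera_params(n);v,u=np.mgrid[0:384,0:512]
    P=np.stack([(u-c["cx"])/c["fx"]*d,(v-c["cy"])/c["fy"]*d,d],-1)
    return P@c["pose"][:3,:3].T+c["pose"][:3,3]
def proj(n,X):
    c=r.camera_params(n);X=np.atleast_2d(X).astype(float)
    q=(X-c["pose"][:3,3])@c["pose"][:3,:3]
    return np.c_[q[:,0]/q[:,2]*c["fx"]+c["cx"],q[:,1]/q[:,2]*c["fy"]+c["cy"]]
def crop(n,p,uc,vc,w,h,s,name):
    cv2.imwrite(name,cv2.resize(p[int(vc-h/2):int(vc+h/2),int(uc-w/2):int(uc+w/2)],None,fx=s,fy=s,interpolation=cv2.INTER_CUBIC))
E
python3 - <<'E'
from h import *
for n in("top","scene"):
    p=cv2.imread(f"pics/{n}0raw.png");d=np.load(f"pics/{n}0.npy");W=cloud(n,d)
    ok=(d>0)&(W[...,0]>240)&(W[...,0]<900)&(W[...,1]>-600)&(W[...,1]<600)
    hsv=cv2.cvtColor(p,cv2.COLOR_BGR2HSV);H,S,V=[hsv[...,i].astype(int) for i in range(3)]
    z=W[...,2]
    def rep(lbl,m,mina=25):
        k,L,st,_=cv2.connectedComponentsWithStats(m.astype(np.uint8))
        for i in range(1,k):
            if st[i,4]<mina: continue
            q=W[L==i];R=cv2.minAreaRect(q[:,:2].astype(np.float32))
            print(n,lbl,"a",st[i,4],"pix",st[i,:2]+st[i,2:4]//2,"mean",q.mean(0).round(1),"zmax %.0f"%q[:,2].max(),"rect",np.round(R[0],1),np.round(R[1],1),round(R[2],1))
    rep("white",ok&(S<60)&(V>140)&(z>12)&(z<60))
    rep("cover",ok&(z>100)&(z<122),150)
    rep("pod",ok&(z>70)&(z<84),60)
    rep("cork",ok&(z>3)&(z<16)&(H<20)&(S>60)&(V>120),80)
    rep("shaker",ok&(z>70)&(z<100))
    if n=="top":
        uv=proj(n,[[500,0,100]]); crop(n,p,280,188,110,90,7,"pics/c1.png")
    else: crop(n,p,290,235,110,90,7,"pics/c2.png")
E
```

```text
top white a 97 pix [357 135] mean [ 755.2 -350.3   52.8] zmax 60 rect [ 755.  -349.1] [87.5 23. ] 81.1
top white a 27 pix [189 157] mean [681.9 251.8  29.7] zmax 57 rect [682.6 251.8] [13.3 43.7] 42.8
top white a 32 pix [143 167] mean [653.8 416.6  34.9] zmax 56 rect [653.6 416.7] [ 4.6 33.8] 32.7
top white a 333 pix [176 189] mean [575.7 303.4  22.3] zmax 42 rect [573.3 300.7] [75.4 76.3] 62.1
top white a 25 pix [315 211] mean [ 480.4 -183.8   38.7] zmax 59 rect [ 480.4 -184.6] [66.1  1. ] 82.0
top white a 353 pix [174 235] mean [411.3 309.7  21.6] zmax 41 rect [410.9 308.3] [78.4 73.4] 88.6
top white a 44 pix [245 255] mean [335.   60.2  17.3] zmax 26 rect [334.9  61.2] [77.7 10.6] 88.5
top cover a 2058 pix [357 135] mean [ 735.8 -333.6  105.9] zmax 116 rect [ 736.8 -333.9] [198.2 151.8] 83.1
top cover a 4507 pix [271 183] mean [590.4 -32.2 110.6] zmax 122 rect [571.8 -29.9] [252.2 252.9] 82.0
top pod a 163 pix [138 161] mean [668.5 426.5  76.9] zmax 84 rect [668.5 426.4] [40.6 50.5] 25.2
top pod a 1012 pix [319 184] mean [ 575.3 -201.7   78.6] zmax 84 rect [ 573.7 -201.3] [ 80.3 1
[... 3347 characters left out ...]
.7 -515.8    7. ] zmax 13 rect [ 492.  -514.9] [186.   21.8] 6.0
scene shaker a 340 pix [270 136] mean [715.8 311.   84.1] zmax 100 rect [721.5 316.7] [177.3  75.4] 73.0
scene shaker a 80 pix [248 126] mean [666.8 421.2  76.1] zmax 87 rect [667.8 422.1] [51.1 54.4] 44.1
scene shaker a 1588 pix [289 217] mean [ 563.7 -183.    80.9] zmax 100 rect [ 529.  -114.8] [210.2 377.2] 32.6
scene shaker a 35 pix [241 202] mean [458.6  19.2  97. ] zmax 100 rect [453.3  13. ] [87.7 30.2] 61.3
scene shaker a 165 pix [349 202] mean [ 789.3 -146.5   89.7] zmax 100 rect [ 791.5 -141. ] [43.7 50.4] 0.3
scene shaker a 349 pix [370 253] mean [ 697.7 -386.8   85.1] zmax 100 rect [ 686.7 -369.2] [111.1 231.4] 31.0
```

View pics/c1.png

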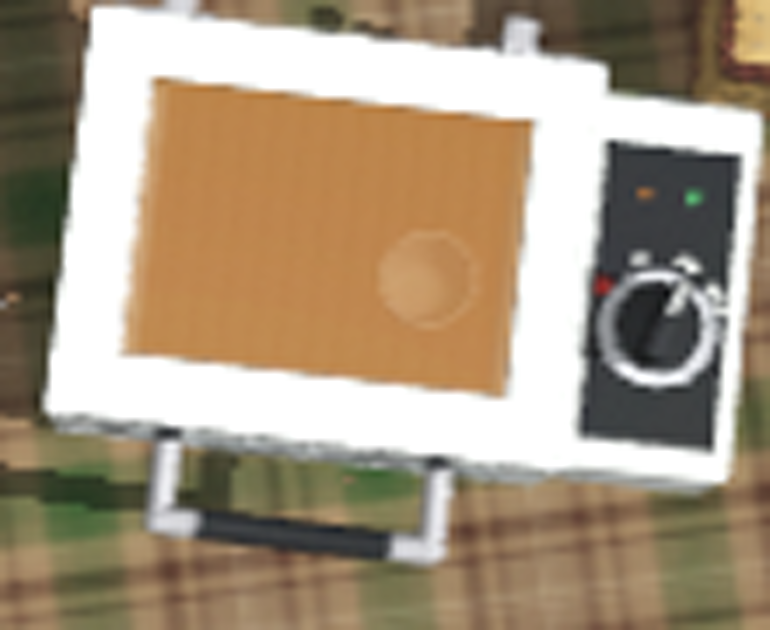

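The crop shows the dial pointer at about (680,292), up and to the right of its axis (655,328). That is the two-dot detent, and the red off disc is at (604,286). One glass is visible at (430,280). The steriliser's origin is about (598,-34) and its yaw is -8°.

Starting the move towards the dial.

```bash
cat >> h.py <<'E'
from scipy.spatial.transform import Rotation as Ro
O=np.array([598.,-34.,0]);RS=Ro.from_euler('z',-8,degrees=True).as_matrix()
def S(x,y,z): return O+RS@np.array([x,y,z])
def F(w): return RS.T@(np.asarray(w,float)-O)
def shift(p0,yaw0,p1,yaw1):
    R=Ro.from_euler('xyz',[180,0,yaw0],degrees=True).as_matrix()
    return (R.T@(np.array(p1)-p0)).round(1).tolist(), round(float(np.deg2rad(yaw0-yaw1)),3)
E
python3 - <<'E'
from h import *
D=S(-22,-167.5,108);print(D)
p=np.array([265.7,538,231.3])
print(shift(p,153.7,[434,107,260],73.7)); print(shift([434,107,260],73.7,[D[0],D[1],200],-28))
print("handle",S(-145,0,96))
E
```

```text
[ 552.90260808 -196.80809329  108.        ]
([-341.8, -311.8, -28.7], 1.396)
([-258.2, 199.4, 60.0], 1.775)
handle [454.41113003 -13.81990036  96.        ]
```

Emit:
jog_arm(
  rows=[
    [[-342,-312,-30],[0,0,1.4]],
    [[-342,-312,-30],[0,0,1.4]],
    [[-342,-312,-30],[0,0,1.4]],
    [[-342,-312,-30],[0,0,1.4]],
    [[-342,-312,-30],[0,0,1.4]],
    [[-342,-312,-30],[0,0,1.4]],
    [[-342,-312,-30],[0,0,1.4]],
    [[-342,-312,-30],[0,0,1.4]],
    [[-342,-312,-30],[0,0,1.4]],
    [[-342,-312,-30],[0,0,1.4]],
  ],
  grip=40,
)

```text
time: 1.1
tool_pos: [435.2, 102.6, 261.4]
tcp_rot: [179.9, 0.1, 72.9]
ft_force: [-0.0, 1.6, -0.6]
finger_gap: 39.8
grip_force: 0.0
```

Emit:
jog_arm(
  rows=[
    [[-258,199,60],[0,0,1.45]],
    [[-258,199,60],[0,0,1.45]],
    [[-258,199,60],[0,0,1.45]],
    [[-258,199,60],[0,0,1.45]],
    [[-258,199,60],[0,0,1.45]],
    [[-258,199,60],[0,0,1.45]],
    [[-258,199,60],[0,0,1.45]],
    [[-258,199,60],[0,0,1.45]],
    [[-258,199,60],[0,0,1.45]],
    [[-258,199,60],[0,0,1.45]],
  ],
)

```text
time: 2.1
tool_pos: [551.2, -197.5, 200.3]
tcp_rot: [-180.0, 0.1, -10.0]
ft_force: [1.1, 0.8, 0.5]
finger_gap: 40.0
grip_force: 0.0
```

Emit:
jog_arm(
  rows=[
    [[0,0,0],[0,0,0.15]],
    [[0,0,0],[0,0,0.3]],
    [[0,0,0],[0,0,0.32]],
    [[0,0,0],[0,0,0.32]],
    [[0,0,0],[0,0,0.32]],
  ],
)

```text
time: 2.6
tool_pos: [551.6, -197.1, 201.1]
tcp_rot: [180.0, 0.0, -27.7]
ft_force: [0.2, -0.0, 0.7]
finger_gap: 40.0
grip_force: 0.0
```

Run:
```python
from h import *
s=r.sense();print(s["tool_pos"],s["tcp_rot"],s["joint_pos"])
D=S(-22,-167.5,94);print(shift(s["tool_pos"],s["tcp_rot"][2],D,-28))
# dial bar direction from existing top picture
p=cv2.imread("pics/top0raw.png");d=np.load("pics/top0.npy");W=cloud("top",d)
m=(W[...,2]>98)&(abs(W[...,0]-553)<35)&(abs(W[...,1]+197)<26)
q=W[m];print(len(q),q.mean(0),cv2.minAreaRect(q[:,:2].astype(np.float32)))
```

```text
[ 551.57042904 -197.05645649  201.08930683] [ 1.79998052e+02  2.11315851e-02 -2.77179277e+01] [-2.46743738e+01  6.17331889e+00  8.98331870e+01 -8.27640114e-04
  8.40146993e+01  9.30436400e+01]
([1.1, -0.8, 107.1], 0.005)
51 [ 551.799402   -194.74940636  116.10133634] ((551.3312377929688, -194.69644165039062), (12.098894119262695, 41.20100021362305), 62.37403869628906)
```

Emit:
jog_arm(
  rows=[
    [[0,-1,40],[0,0,0]],
    [[0,-1,70],[0,0,0]],
    [[0,-1,90],[0,0,0]],
    [[0,-1,100],[0,0,0]],
    [[0,-1,105],[0,0,0]],
    [[0,-1,107],[0,0,0]],
    [[0,-1,107],[0,0,0]],
  ],
)

```text
time: 3.3
tool_pos: [552.9, -196.6, 95.4]
tcp_rot: [-180.0, -0.1, -27.9]
ft_force: [0.6, 0.0, 0.1]
finger_gap: 40.4
grip_force: 0.0
```

Emit:
jog_arm(
  rows=[
    [[0,0,0],[0,0,0]],
    [[0,0,0],[0,0,0]],
    [[0,0,0],[0,0,0]],
    [[0,0,0],[0,0,0]],
    [[0,0,0],[0,0,0]],
    [[0,0,0],[0,0,0]],
  ],
  grip=5,
  force=30,
)

```text
time: 3.9
tool_pos: [552.5, -197.3, 95.7]
tcp_rot: [179.9, -0.1, -27.9]
ft_force: [-3.8, -3.5, 5.9]
finger_gap: 12.6
grip_force: 33.0
```

Emit:
jog_arm(
  rows=[
    [[0,0,0],[0,0,-0.14]],
    [[0,0,0],[0,0,-0.28]],
    [[0,0,0],[0,0,-0.42]],
    [[0,0,0],[0,0,-0.56]],
    [[0,0,0],[0,0,-0.7]],
    [[0,0,0],[0,0,-0.84]],
    [[0,0,0],[0,0,-0.98]],
    [[0,0,0],[0,0,-1.12]],
    [[0,0,0],[0,0,-1.26]],
    [[0,0,0],[0,0,-1.4]],
  ],
)

```text
time: 4.9
tool_pos: [552.3, -197.2, 95.7]
tcp_rot: [179.9, 0.0, 52.6]
ft_force: [-4.4, -3.0, 6.6]
finger_gap: 11.9
grip_force: 33.2
```

Emit:
jog_arm(
  rows=[
    [[0,0,0],[0,0,0]],
    [[0,0,0],[0,0,0]],
    [[0,0,0],[0,0,0]],
    [[0,0,0],[0,0,0]],
  ],
)

```text
time: 5.3
tool_pos: [552.3, -197.2, 95.6]
tcp_rot: [179.9, 0.0, 52.3]
ft_force: [-4.8, -3.3, 6.5]
finger_gap: 12.2
grip_force: 33.2
```

Emit:
jog_arm(
  rows=[
    [[0,0,0],[0,0,0]],
    [[0,0,0],[0,0,0]],
    [[0,0,0],[0,0,0]],
    [[0,0,0],[0,0,0]],
  ],
  grip=38,
)

```text
time: 5.7
tool_pos: [552.1, -196.0, 94.1]
tcp_rot: [-180.0, -0.0, 52.3]
ft_force: [-0.2, 0.2, 0.1]
finger_gap: 37.7
grip_force: 0.0
```

Emit:
jog_arm(
  rows=[
    [[0,0,-30],[0,0,0]],
    [[0,0,-70],[0,0,0]],
    [[0,0,-105],[0,0,0]],
    [[0,0,-105],[0,0,0]],
    [[0,0,-105],[0,0,-0.14]],
    [[0,0,-105],[0,0,-0.28]],
    [[0,0,-105],[0,0,-0.42]],
    [[0,0,-105],[0,0,-0.52]],
    [[0,0,-105],[0,0,-0.52]],
  ],
)

```text
time: 6.6
tool_pos: [551.9, -196.0, 198.5]
tcp_rot: [-179.9, -0.0, 82.2]
ft_force: [0.3, -0.5, -0.7]
finger_gap: 37.8
grip_force: 0.0
```

Run:
```python
from h import *
s=r.sense();print(s["tool_pos"],s["tcp_rot"],s["joint_pos"])
print(shift(s["tool_pos"],s["tcp_rot"][2],S(-145,0,170),82), "F",F(s["tool_pos"]))
n="scene";p,d=r.snapshot(n);crop(n,p,290,215,140,110,5.5,"pics/d1.png")
W=cloud(n,d);m=(W[...,2]>86)&(W[...,2]<108)
fr=(W-O)@RS
m&=(fr[...,0]<-130)&(fr[...,0]>-165)&(abs(fr[...,1])<80);q=fr[m];print("handle",len(q),q.mean(0),q.min(0),q.max(0))
```

```text
[ 551.92711704 -195.98730996  198.49960773] [-1.79949534e+02 -2.13615494e-02  8.21930272e+01] [-2.45685399e+01  6.28904028e+00  8.99818890e+01  5.93505640e-03
  8.37835528e+01 -1.67622220e+01]
([167.2, -121.4, 28.5], 0.003) F [ -23.08022858 -166.82296659  198.49960773]
handle 160 [-145.40483879   -8.79442857   99.97544798] [-154.11746038  -77.4555392    87.40184771] [-130.0213288    68.49081792  107.77385779]
```

View pics/d1.png

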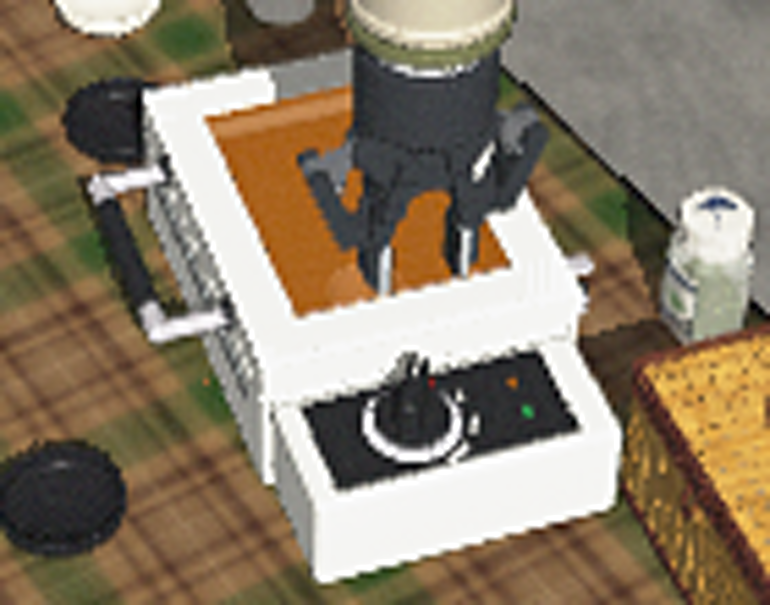

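The dial is at off, with its pointer at the red disc (430,380). The handle is free at (125,245). Going to the handle.

Emit:
jog_arm(
  rows=[
    [[40,-30,0],[0,0,0]],
    [[80,-60,0],[0,0,0]],
    [[120,-90,0],[0,0,0]],
    [[167,-122,0],[0,0,0]],
    [[167,-122,10],[0,0,0]],
    [[167,-122,40],[0,0,0]],
    [[167,-122,80],[0,0,0]],
    [[167,-122,110],[0,0,0]],
    [[167,-122,121],[0,0,0]],
    [[167,-122,121],[0,0,0]],
  ],
)

```text
time: 7.65
tool_pos: [452.8, -14.1, 76.5]
tcp_rot: [-179.8, 0.0, 82.0]
ft_force: [0.3, 0.2, 0.5]
finger_gap: 38.1
grip_force: 0.0
```

Emit:
jog_arm(
  rows=[
    [[0,0,0],[0,0,0]],
    [[0,0,0],[0,0,0]],
    [[0,0,0],[0,0,0]],
    [[0,0,0],[0,0,0]],
    [[0,0,0],[0,0,0]],
  ],
  grip=5,
  force=25,
)

```text
time: 8.15
tool_pos: [453.7, -14.1, 80.0]
tcp_rot: [-179.9, 0.0, 82.1]
ft_force: [-12.9, 0.8, 9.5]
finger_gap: 13.3
grip_force: 25.8
```

Run:
```python
from h import *
s=r.sense();print(F(s["tool_pos"]))
a=np.arange(0,1.66,.055);a0=np.arctan2(14,245);L=np.hypot(245,14)
x=-L*np.cos(a+a0);z=L*np.sin(a+a0)
for k in range(3):
    i=np.arange(1,11)+10*k
    print([[round(x[j]-x[10*k]),round(-(z[j]-z[10*k]))] for j in i])
```

```text
[-145.70766279   -0.38536975   80.01569836]
[[1, -13], [3, -27], [6, -40], [9, -53], [13, -66], [18, -79], [23, -91], [29, -103], [36, -115], [43, -126]]
[[8, -11], [17, -21], [26, -31], [35, -41], [46, -49], [56, -58], [67, -65], [79, -73], [91, -79], [103, -85]]
[[13, -5], [25, -9], [38, -13], [51, -16], [65, -18], [78, -20], [92, -21], [105, -21], [119, -20], [132, -18]]
```

Emit:
jog_arm(
  rows=[
    [[0,0,0],[0,0,0]],
    [[0,0,0],[0,0,0]],
    [[0,-1,6],[0,0,0]],
    [[0,-1,6],[0,0,0]],
  ],
  grip=34,
)

```text
time: 8.55
tool_pos: [453.1, -13.9, 71.9]
tcp_rot: [-180.0, -0.0, 82.1]
ft_force: [-1.1, 0.2, 0.4]
finger_gap: 33.8
grip_force: 0.0
```

Emit:
jog_arm(
  rows=[
    [[0,0,0],[0,0,0]],
    [[0,0,0],[0,0,0]],
    [[0,0,0],[0,0,0]],
    [[0,0,0],[0,0,0]],
    [[0,0,0],[0,0,0]],
  ],
  grip=5,
)

```text
time: 9.05
tool_pos: [453.6, -13.9, 72.4]
tcp_rot: [180.0, -0.0, 82.1]
ft_force: [3.2, -1.2, -2.1]
finger_gap: 13.2
grip_force: 24.4
```

Emit:
jog_arm(
  rows=[
    [[0,1,-13],[0,0,0]],
    [[0,3,-27],[0,0,0]],
    [[0,6,-40],[0,0,0]],
    [[0,9,-53],[0,0,0]],
    [[0,13,-66],[0,0,0]],
    [[0,18,-79],[0,0,0]],
    [[0,23,-91],[0,0,0]],
    [[0,29,-103],[0,0,0]],
    [[0,36,-115],[0,0,0]],
    [[0,43,-126],[0,0,0]],
  ],
)

```text
time: 10.05
tool_pos: [495.4, -19.8, 198.9]
tcp_rot: [-179.9, 0.0, 82.1]
ft_force: [-1.5, -0.0, -2.8]
finger_gap: 13.1
grip_force: 24.4
```

Emit:
jog_arm(
  rows=[
    [[0,8,-11],[0,0,0]],
    [[0,17,-21],[0,0,0]],
    [[0,26,-31],[0,0,0]],
    [[0,35,-41],[0,0,0]],
    [[0,46,-49],[0,0,0]],
    [[0,56,-58],[0,0,0]],
    [[0,67,-65],[0,0,0]],
    [[0,79,-73],[0,0,0]],
    [[0,91,-79],[0,0,0]],
    [[0,103,-85],[0,0,0]],
  ],
)

```text
time: 11.05
tool_pos: [598.1, -34.0, 285.2]
tcp_rot: [-180.0, 0.0, 82.1]
ft_force: [-2.8, 0.1, 4.5]
finger_gap: 12.9
grip_force: 25.5
```

Emit:
jog_arm(
  rows=[
    [[0,13,-5],[0,0,0]],
    [[0,25,-9],[0,0,0]],
    [[0,38,-13],[0,0,0]],
    [[0,51,-16],[0,0,0]],
    [[0,65,-18],[0,0,0]],
    [[0,78,-20],[0,0,0]],
    [[0,92,-21],[0,0,0]],
    [[0,105,-21],[0,0,0]],
    [[0,119,-20],[0,0,0]],
    [[0,130,-18],[0,0,0]],
  ],
)

```text
time: 12.05
tool_pos: [727.5, -52.0, 302.7]
tcp_rot: [179.9, -0.0, 82.1]
ft_force: [0.1, -0.4, 8.0]
finger_gap: 13.1
grip_force: 26.5
```

Emit:
jog_arm(
  rows=[
    [[0,3,0],[0,0,0]],
    [[0,4,0],[0,0,0]],
    [[0,4,0],[0,0,0]],
  ],
)

```text
time: 12.35
tool_pos: [729.3, -52.2, 302.4]
tcp_rot: [-179.8, 0.0, 82.1]
ft_force: [-10.8, 1.2, 5.4]
finger_gap: 13.0
grip_force: 26.4
```

Emit:
jog_arm(
  rows=[
    [[0,0,0],[0,0,0]],
    [[0,0,0],[0,0,0]],
    [[0,0,0],[0,0,0]],
    [[0,0,-20],[0,0,0]],
    [[0,0,-50],[0,0,0]],
    [[0,0,-60],[0,0,0]],
    [[0,0,-60],[0,0,0]],
  ],
  grip=40,
)

```text
time: 13.05
tool_pos: [731.5, -52.6, 364.1]
tcp_rot: [179.7, 0.0, 82.1]
ft_force: [0.9, 0.0, -0.1]
finger_gap: 39.8
grip_force: 0.0
```

Emit:
jog_arm(
  rows=[
    [[-40,-40,0],[0,0,0]],
    [[-80,-80,0],[0,0,0]],
    [[-120,-120,0],[0,0,0]],
    [[-160,-160,0],[0,0,0]],
    [[-200,-200,0],[0,0,0]],
    [[-230,-230,30],[0,0,0]],
    [[-260,-230,60],[0,0,0]],
    [[-280,-230,80],[0,0,0]],
    [[-280,-230,80],[0,0,0]],
  ],
  grip=85,
)

```text
time: 13.95
tool_pos: [459.9, -299.7, 273.8]
tcp_rot: [-179.5, -0.2, 81.8]
ft_force: [-0.1, 0.3, -1.0]
finger_gap: 85.0
grip_force: 0.0
```

Run:
```python
from h import *
s=r.sense();print(s["tool_pos"],s["tcp_rot"][2],F(s["tool_pos"]))
a=[]
for n in("top","scene"):
    p,d=r.snapshot(n);np.save(f"pics/{n}1.npy",d);cv2.imwrite(f"pics/{n}1raw.png",p)
    u,v=proj(n,S(0,0,40))[0]
    a.append(cv2.resize(p[int(v-45):int(v+45),int(u-45):int(u+45)],(540,540),interpolation=cv2.INTER_CUBIC));print(n,int(u-45),int(v-45),"scale6")
cv2.imwrite("pics/e1.png",cv2.resize(np.hstack(a),(800,400)))
```

```text
[ 459.92306685 -299.66053163  273.81042024] 81.84709007778069 [ -99.76037794 -282.29173656  273.81042024]
top 225 134 scale6
scene 238 163 scale6
```

View pics/e1.png

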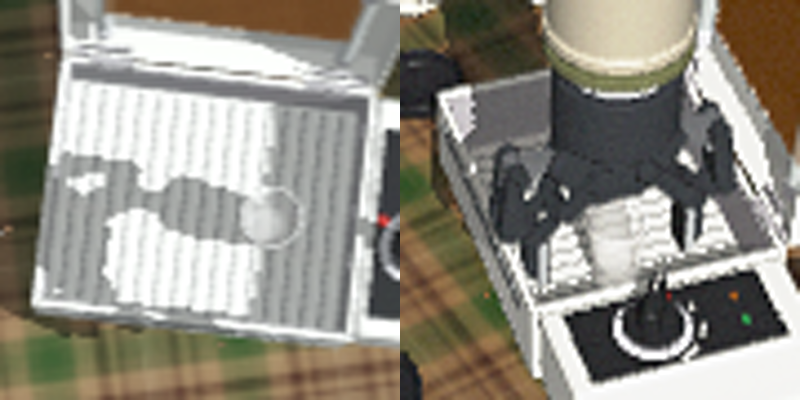

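One glass only: its rim circle is centred at (270,218) in the left panel. The cover is open.

```bash
cat >> h.py <<'E'
def ray(n,u,v,z):
    c=r.camera_params(n);dv=c["pose"][:3,:3]@np.array([(u-c["cx"])/c["fx"],(v-c["cy"])/c["fy"],1]);o=c["pose"][:3,3]
    return o+dv*(z-o[2])/dv[2]
E
python3 - <<'E'
from h import *
g=ray("top",225+270/4.444-.4,134+218/4.444-.4,77);print("glass",g,F(g))
d=np.load("pics/top1.npy");W=cloud("top",d);fr=(W-O)@RS
m=(fr[...,2]>58)&(fr[...,2]<90)&(abs(fr[...,0])<85)&(abs(fr[...,1])<110);q=fr[m];print(len(q),q.mean(0) if len(q) else 0, q.min(0) if len(q) else 0,q.max(0)if len(q) else 0)
s=r.sense();print(shift(s["tool_pos"],s["tcp_rot"][2],[g[0],g[1],150],82))
# tub rim check
p=cv2.imread("pics/top1raw.png")
for x,y in((-100,125),(-100,-125),(100,125),(100,-125)):print((proj("top",S(x,y,80))[0]-[225,134])*4.444)
E
```

```text
glass [579.33569959 -84.35630526  77.        ] [-11.47441757 -52.46380973  77.        ]
56 [ -6.90033531 -53.35122096  73.25324713] [-34.88211679 -75.70808329  58.42521399] [ 13.21624356 -29.62650501  84.48202912]
([227.7, 85.4, 128.8], -0.0)
[ 28.14685445 301.62725823]
[349.50767598 339.21774091]
[59.23167397 49.77465271]
[375.47985607  86.83284331]
```

Emit:
jog_arm(
  rows=[
    [[45,17,0],[0,0,0]],
    [[90,34,0],[0,0,0]],
    [[135,51,0],[0,0,0]],
    [[180,68,0],[0,0,0]],
    [[228,86,0],[0,0,0]],
    [[228,86,40],[0,0,0]],
    [[228,86,80],[0,0,0]],
    [[228,86,120],[0,0,0]],
    [[228,86,140],[0,0,0]],
    [[228,86,140],[0,0,0]],
  ],
)

```text
time: 15.05
tool_pos: [578.8, -82.0, 137.8]
tcp_rot: [-179.7, -0.1, 82.2]
ft_force: [-0.7, 0.0, 1.2]
finger_gap: 84.9
grip_force: 0.0
```

Run:
```python
from h import *
s=r.sense();g=[579.6,-84.4,33];print(s["tool_pos"],s["tcp_rot"],shift(s["tool_pos"],s["tcp_rot"][2],g,82))
```

```text
[578.8409884  -82.0010938  137.76412939] [-1.79658631e+02 -5.39656523e-02  8.21985845e+01] ([-2.3, 1.1, 104.8], 0.003)
```

Emit:
jog_arm(
  rows=[
    [[-2,1,30],[0,0,0]],
    [[-2,1,55],[0,0,0]],
    [[-2,1,75],[0,0,0]],
    [[-2,1,90],[0,0,0]],
    [[-2,1,100],[0,0,0]],
    [[-2,1,103],[0,0,0]],
    [[-2,1,103],[0,0,0]],
  ],
)

```text
time: 15.75
tool_pos: [582.1, -86.2, 38.9]
tcp_rot: [180.0, 0.0, 82.1]
ft_force: [-0.2, -1.2, -0.2]
finger_gap: 85.1
grip_force: 0.0
```

Emit:
jog_arm(
  rows=[
    [[0,0,0],[0,0,0]],
    [[0,0,0],[0,0,0]],
    [[0,0,0],[0,0,0]],
    [[0,0,0],[0,0,0]],
    [[0,0,0],[0,0,0]],
    [[0,0,0],[0,0,0]],
    [[0,0,0],[0,0,0]],
    [[0,0,0],[0,0,0]],
  ],
  grip=30,
  force=25,
)

```text
time: 16.55
tool_pos: [582.1, -86.4, 39.3]
tcp_rot: [179.9, 0.0, 82.1]
ft_force: [-1.5, 0.3, 6.0]
finger_gap: 46.9
grip_force: 25.1
```

Emit:
jog_arm(
  rows=[
    [[0,0,-5],[0,0,0]],
    [[0,0,-20],[0,0,0]],
    [[0,0,-50],[0,0,0]],
    [[0,0,-90],[0,0,0]],
    [[0,0,-120],[0,0,0]],
    [[0,0,-130],[0,0,0]],
    [[0,0,-130],[0,0,0]],
  ],
)

```text
time: 17.25
tool_pos: [583.0, -86.6, 171.1]
tcp_rot: [179.7, 0.0, 82.1]
ft_force: [-0.0, 0.4, -2.0]
finger_gap: 46.9
grip_force: 26.0
```

Run:
```python
from h import *
s=r.sense();p0=s["tool_pos"];print(p0,s["tcp_rot"])
# coaster centres refined by both cams w/ colour, z=8 depth
for n in("top","scene"):
    p=cv2.imread(f"pics/{n}0raw.png");W=cloud(n,np.load(f"pics/{n}0.npy"))
    for c in((555,-360),(388,-345)):
        hs=cv2.cvtColor(p,cv2.COLOR_BGR2HSV);m=(np.hypot(W[...,0]-c[0],W[...,1]-c[1])<72)&(abs(W[...,2]-8)<8)
        lab=cv2.cvtColor(p,cv2.COLOR_BGR2LAB).astype(int);ctr=np.hypot(W[...,0]-c[0],W[...,1]-c[1])<25
        ref=np.median(lab[ctr],0);m&=np.abs(lab-ref).sum(-1)<35
        m=cv2.morphologyEx(m.astype(np.uint8),cv2.MORPH_OPEN,np.ones((3,3)))>0
        R=cv2.minAreaRect(W[m][:,:2].astype(np.float32));print(n,c,m.sum(),W[m].mean(0).round(1),R)
print(shift(p0,s["tcp_rot"][2],[555,-361,p0[2]],82))
```

```text
[583.00024595 -86.57054499 171.10598321] [1.79735371e+02 2.61104658e-02 8.20951084e+01]
top (555, -360) 620 [ 553.7 -359.9    8.3] ((554.8858032226562, -361.6915283203125), (94.04854583740234, 97.15003967285156), 19.181081771850586)
top (388, -345) 671 [ 387.9 -343.8    8.1] ((384.8414306640625, -343.566650390625), (94.55646514892578, 102.82878875732422), 81.08750915527344)
scene (555, -360) 765 [ 554.1 -361.4    7.1] ((556.2860717773438, -360.9678955078125), (101.70416259765625, 96.09028625488281), 18.515914916992188)
scene (388, -345) 824 [ 389.2 -346.9    7.2] ((389.88311767578125, -346.7171630859375), (97.49080657958984, 96.55713653564453), 79.94686126708984)
([-275.7, 10.0, 0.0], 0.002)
```

Emit:
jog_arm(
  rows=[
    [[-30,1,0],[0,0,0]],
    [[-65,2,0],[0,0,0]],
    [[-100,4,0],[0,0,0]],
    [[-135,5,0],[0,0,0]],
    [[-170,6,0],[0,0,0]],
    [[-205,8,0],[0,0,0]],
    [[-240,9,0],[0,0,0]],
    [[-265,10,0],[0,0,0]],
    [[-276,10,0],[0,0,0]],
    [[-276,10,0],[0,0,0]],
  ],
)

```text
time: 18.25
tool_pos: [552.3, -361.5, 166.2]
tcp_rot: [-179.8, -0.1, 82.0]
ft_force: [-0.3, 0.2, -0.4]
finger_gap: 46.9
grip_force: 26.0
```

Emit:
jog_arm(
  rows=[
    [[0,0,30],[0,0,0]],
    [[0,0,60],[0,0,0]],
    [[0,0,85],[0,0,0]],
    [[0,0,105],[0,0,0]],
    [[0,0,118],[0,0,0]],
    [[0,0,124],[0,0,0]],
    [[0,0,127],[0,0,0]],
    [[0,0,127],[0,0,0]],
    [[0,0,127],[0,0,0]],
  ],
)

```text
time: 19.15
tool_pos: [554.3, -361.5, 42.7]
tcp_rot: [179.9, 0.1, 82.1]
ft_force: [0.4, 0.6, 0.3]
finger_gap: 46.8
grip_force: 26.0
```

Emit:
jog_arm(
  rows=[
    [[0,0,3],[0,0,0]],
    [[0,0,6],[0,0,0]],
    [[0,0,8],[0,0,0]],
    [[0,0,9],[0,0,0]],
    [[0,0,10],[0,0,0]],
    [[0,0,10],[0,0,0]],
    [[0,0,10],[0,0,0]],
  ],
)

```text
time: 19.85
tool_pos: [553.5, -361.5, 32.5]
tcp_rot: [180.0, 0.0, 82.1]
ft_force: [-4.2, 1.4, 6.6]
finger_gap: 46.5
grip_force: 26.6
```

Emit:
jog_arm(
  rows=[
    [[0,0,0],[0,0,0]],
    [[0,0,0],[0,0,0]],
    [[0,0,0],[0,0,0]],
    [[0,0,0],[0,0,0]],
    [[0,0,0],[0,0,0]],
    [[0,0,-15],[0,0,0]],
    [[0,0,-45],[0,0,0]],
    [[0,0,-80],[0,0,0]],
    [[0,0,-120],[0,0,0]],
    [[0,0,-160],[0,0,0]],
  ],
  grip=80,
)

```text
time: 20.85
tool_pos: [553.4, -360.9, 194.0]
tcp_rot: [180.0, 0.0, 82.1]
ft_force: [0.5, -0.7, -0.5]
finger_gap: 79.8
grip_force: 0.0
```

Emit:
jog_arm(
  rows=[
    [[45,-20,-30],[0,0,0]],
    [[90,-40,-60],[0,0,0]],
    [[135,-60,-60],[0,0,0]],
    [[180,-80,-60],[0,0,0]],
    [[225,-100,-60],[0,0,0]],
    [[270,-120,-60],[0,0,0]],
    [[315,-130,-60],[0,0,0]],
    [[360,-140,-60],[0,0,0]],
    [[400,-150,-60],[0,0,0]],
    [[400,-150,-60],[0,0,0]],
  ],
  grip=40,
)

```text
time: 21.85
tool_pos: [459.2, 60.6, 252.8]
tcp_rot: [179.9, -0.1, 82.4]
ft_force: [-0.0, -1.1, -0.3]
finger_gap: 40.1
grip_force: 0.0
```

```bash
cat >> h.py <<'E'
def dishes(n,p,d):
    W=cloud(n,d);hs=cv2.cvtColor(p,cv2.COLOR_BGR2HSV).astype(int)
    m=(hs[...,1]<60)&(hs[...,2]>130)&(W[...,2]>10)&(W[...,2]<45)&(W[...,1]>170)&(W[...,1]<450)&(W[...,0]>250)&(W[...,0]<650)
    k,L,st,_=cv2.connectedComponentsWithStats(m.astype(np.uint8));o=[]
    for i in range(1,k):
        if st[i,4]<120: continue
        q=W[L==i];c,rad=cv2.minEnclosingCircle(q[:,:2].astype(np.float32));mn,mx=np.percentile(q[:,:2],[1,99],axis=0)
        o.append(((mn+mx)/2).round(1).tolist()+[st[i,4],round(rad,1)]+np.round(c,1).tolist())
    return o
E
python3 - <<'E'
from h import *
s=r.sense();print(s["tool_pos"],s["tcp_rot"])
a=[]
for n in("top","scene"):
    p,d=r.snapshot(n);print(n,dishes(n,p,d));a.append(p)
cv2.imwrite("pics/f1.png",cv2.resize(np.hstack(a),(800,300)))
E
```

```text
[459.23969973  60.55241943 252.83995727] [ 1.79904391e+02 -1.21653416e-01  8.24287227e+01]
top [[573.2, 301.2, np.int32(355), 39.7, 574.0, 301.3], [410.8, 307.2, np.int32(375), 39.1, 411.1, 307.9]]
scene [[573.3, 298.8, np.int32(184), 43.4, 571.3, 298.6], [409.9, 302.9, np.int32(230), 44.7, 411.1, 304.2]]
```

View pics/f1.png

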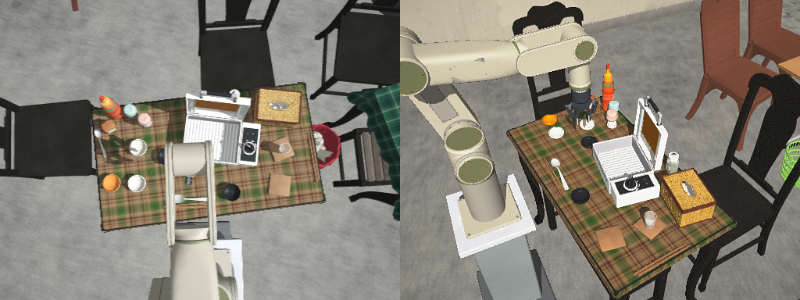

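The glass stands upright on the coaster at (650,220), the tub is empty, and the cover is up. Next is the cream dish at (573,300).

Emit:
jog_arm(
  rows=[
    [[45,8,0],[0,0,0]],
    [[90,16,0],[0,0,0]],
    [[135,24,0],[0,0,0]],
    [[180,32,0],[0,0,0]],
    [[225,40,10],[0,0,0]],
    [[253,44,40],[0,0,0]],
    [[253,44,80],[0,0,0]],
    [[253,44,120],[0,0,0]],
    [[253,44,150],[0,0,0]],
    [[253,44,150],[0,0,0]],
  ],
  grip=32,
)

```text
time: 22.95
tool_pos: [535.7, 297.0, 95.6]
tcp_rot: [-179.5, 0.3, 82.0]
ft_force: [-0.8, -0.8, -0.2]
finger_gap: 31.8
grip_force: 0.0
```

Run:
```python
from h import *
s=r.sense();A=np.array([573.2,300.3,0])-RS[:,0]*35;A[2]=24
print(s["tool_pos"],s["tcp_rot"],shift(s["tool_pos"],s["tcp_rot"][2],A,82))
n="scene";p,d=r.snapshot(n);print(dishes(n,p,d));u,v=proj(n,[560,300,50])[0];crop(n,p,u,v,80,80,7,"pics/g1.png")
```

```text
[535.73335461 296.96459487  95.63286856] [-179.53605918    0.32188341   81.97702302] ([8.5, 1.6, 71.6], -0.0)
[[573.6, 299.9, np.int32(213), 44.7, 573.2, 301.1], [410.0, 306.2, np.int32(229), 45.1, 412.1, 307.8]]
```

View pics/g1.png

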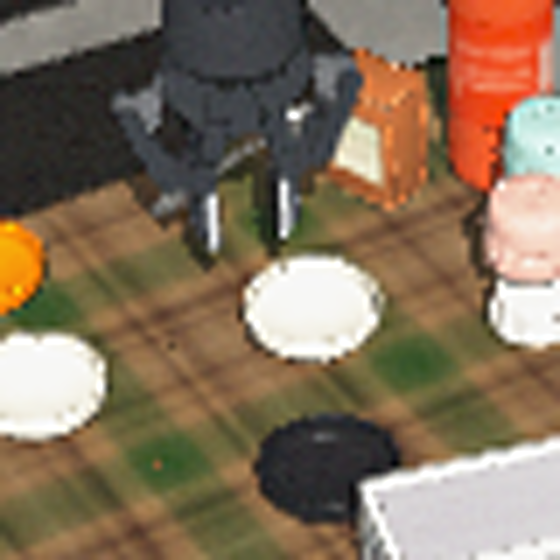

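The fingers are at (210–290,220), just beside the cream dish at (313,305). I'll check that the dish is hollow side up and settle the arm above it.

Emit:
jog_arm(
  rows=[
    [[8,2,0],[0,0,0]],
    [[8,2,20],[0,0,0]],
    [[8,2,30],[0,0,0]],
    [[8,2,30],[0,0,0]],
  ],
)

```text
time: 23.4
tool_pos: [541.5, 307.9, 71.3]
tcp_rot: [-180.0, 0.0, 82.1]
ft_force: [0.7, 0.2, -0.6]
finger_gap: 31.8
grip_force: 0.0
```

Run:
```python
from h import *
W=cloud("top",np.load("pics/top1.npy"))
for c in((573,301),(411,307)):
    R=np.hypot(W[...,0]-c[0],W[...,1]-c[1]);print([W[(R>=a)&(R<a+8)][:,2].mean().round(1) for a in range(0,48,8)])
s=r.sense();A=np.array([573.2,300.3,0])-RS[:,0]*35;A[2]=24
print(s["tool_pos"],s["tcp_rot"],shift(s["tool_pos"],s["tcp_rot"][2],A,82))
```

```text
[np.float64(11.7), np.float64(13.7), np.float64(15.7), np.float64(18.4), np.float64(21.9), np.float64(1.0)]
[np.float64(13.3), np.float64(13.5), np.float64(15.9), np.float64(19.1), np.float64(21.8), np.float64(1.1)]
[541.45714134 307.90789718  71.30552001] [-1.79973859e+02  1.94733584e-02  8.20802417e+01] ([-3.1, -2.5, 47.3], 0.001)
```

Emit:
jog_arm(
  rows=[
    [[-3,-2,10],[0,0,0]],
    [[-3,-2,25],[0,0,0]],
    [[-3,-2,36],[0,0,0]],
    [[-3,-2,43],[0,0,0]],
    [[-3,-2,46],[0,0,0]],
    [[-3,-2,46],[0,0,0]],
  ],
)

```text
time: 24.0
tool_pos: [538.6, 305.2, 24.5]
tcp_rot: [-179.9, 0.0, 82.1]
ft_force: [0.0, 0.1, 0.3]
finger_gap: 32.0
grip_force: 0.0
```

Emit:
jog_arm(
  rows=[
    [[0,0,0],[0,0,0]],
    [[0,0,0],[0,0,0]],
    [[0,0,0],[0,0,0]],
    [[0,0,0],[0,0,0]],
    [[0,0,0],[0,0,0]],
    [[0,0,0],[0,0,0]],
  ],
  grip=2,
  force=40,
)

```text
time: 24.6
tool_pos: [539.2, 305.6, 25.7]
tcp_rot: [180.0, -0.0, 82.1]
ft_force: [-0.7, 0.7, 1.9]
finger_gap: 4.0
grip_force: 38.2
```

Emit:
jog_arm(
  rows=[
    [[0,0,-5],[0,0,0]],
    [[0,0,-15],[0,0,0]],
    [[0,0,-35],[0,0,0]],
    [[0,0,-70],[0,0,0]],
    [[0,0,-110],[0,0,0]],
    [[0,0,-130],[0,0,0]],
    [[0,0,-130],[0,0,0]],
  ],
)

```text
time: 25.3
tool_pos: [541.6, 306.5, 161.0]
tcp_rot: [179.6, -0.3, 82.1]
ft_force: [-0.3, 0.1, -0.6]
finger_gap: 3.6
grip_force: 37.6
```

Run:
```python
from h import *
s=r.sense();p0=s["tool_pos"];print(p0,s["tcp_rot"],shift(p0,s["tcp_rot"][2],S(-38,58,p0[2]),82))
n="scene";p,d=r.snapshot(n);u,v=proj(n,p0)[0];crop(n,p,u,v,60,60,8,"pics/g2.png")
```

```text
[541.64425503 306.47717519 161.01516185] [179.59181318  -0.25565882  82.09098217] ([-271.4, 64.8, 0.0], 0.002)
```

View pics/g2.png

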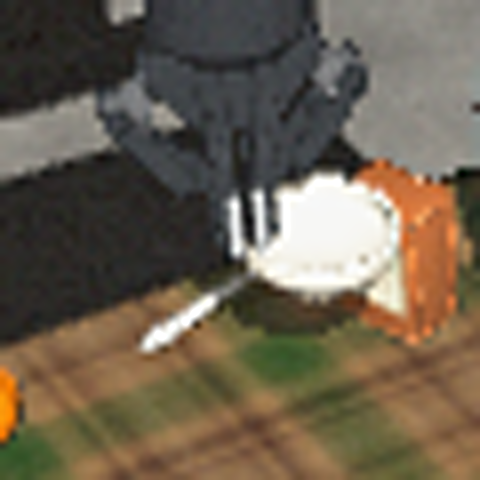

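The dish is held level at (325,235). Carrying it to the left half of the tub.

Emit:
jog_arm(
  rows=[
    [[-30,7,0],[0,0,0]],
    [[-65,15,0],[0,0,0]],
    [[-100,24,0],[0,0,0]],
    [[-135,32,0],[0,0,0]],
    [[-170,40,0],[0,0,0]],
    [[-205,48,0],[0,0,0]],
    [[-235,56,0],[0,0,0]],
    [[-260,62,0],[0,0,0]],
    [[-270,65,0],[0,0,0]],
    [[-270,65,0],[0,0,0]],
  ],
)

```text
time: 26.35
tool_pos: [565.4, 27.8, 153.7]
tcp_rot: [-179.9, 0.0, 82.0]
ft_force: [0.4, 0.0, -0.3]
finger_gap: 3.6
grip_force: 37.5
```

Emit:
jog_arm(
  rows=[
    [[0,0,15],[0,0,0]],
    [[0,0,40],[0,0,0]],
    [[0,0,65],[0,0,0]],
    [[0,0,85],[0,0,0]],
    [[0,0,95],[0,0,0]],
    [[0,0,100],[0,0,0]],
    [[0,0,104],[0,0,0]],
    [[0,0,104],[0,0,0]],
    [[0,0,104],[0,0,0]],
  ],
)

```text
time: 27.25
tool_pos: [567.0, 29.0, 52.2]
tcp_rot: [179.9, -0.0, 82.1]
ft_force: [-0.0, -0.3, -0.6]
finger_gap: 3.6
grip_force: 37.5
```

Run:
```python
from h import *
s=r.sense();print(s["tool_pos"],F(s["tool_pos"]),s["ft_force"])
```

```text
[566.98442373  29.03178186  52.21075278] [-39.48606336  58.10182697  52.21075278] [-0.00220543 -0.33823472 -0.62639184]
```

Emit:
jog_arm(
  rows=[
    [[0,0,4],[0,0,0]],
    [[0,0,7],[0,0,0]],
    [[0,0,9],[0,0,0]],
    [[0,0,10],[0,0,0]],
    [[0,0,11],[0,0,0]],
    [[0,0,12],[0,0,0]],
    [[0,0,12],[0,0,0]],
  ],
)

```text
time: 27.95
tool_pos: [566.5, 29.0, 39.9]
tcp_rot: [180.0, -0.0, 82.1]
ft_force: [-3.2, 0.8, 5.8]
finger_gap: 4.0
grip_force: 41.1
```

Emit:
jog_arm(
  rows=[
    [[0,0,0],[0,0,0]],
    [[0,0,0],[0,0,0]],
    [[0,0,0],[0,0,0]],
    [[0,0,0],[0,0,0]],
    [[0,0,-15],[0,0,0]],
    [[0,0,-45],[0,0,0]],
    [[0,0,-80],[0,0,0]],
    [[0,0,-120],[0,0,0]],
    [[0,0,-150],[0,0,0]],
    [[0,0,-150],[0,0,0]],
  ],
  grip=30,
)

```text
time: 28.95
tool_pos: [569.7, 28.9, 196.9]
tcp_rot: [179.4, -0.1, 82.1]
ft_force: [1.3, -1.0, -0.2]
finger_gap: 30.2
grip_force: 0.0
```

Run:
```python
from h import *
s=r.sense();p0=s["tool_pos"];print(p0,s["tcp_rot"])
for n in("top","scene"):
    p,d=r.snapshot(n);o=dishes(n,p,d);print(n,o)
    if n=="scene": u,v=proj(n,S(0,0,50))[0];crop(n,p,u,v,90,80,7,"pics/g3.png")
    else: B=np.array([o[-1][0],o[-1][1],0])-RS[:,0]*35;print(shift(p0,s["tcp_rot"][2],[B[0],B[1],p0[2]],82))
```

```text
[569.72098148  28.85635549 196.92649405] [ 1.79380331e+02 -6.24889906e-02  8.20938533e+01]
top [[403.0, 274.9, np.int32(376), 39.2, 401.8, 274.8]]
([220.8, -234.0, -0.0], 0.002)
scene [[401.2, 272.0, np.int32(238), 42.9, 400.2, 272.0]]
```

View pics/g3.png

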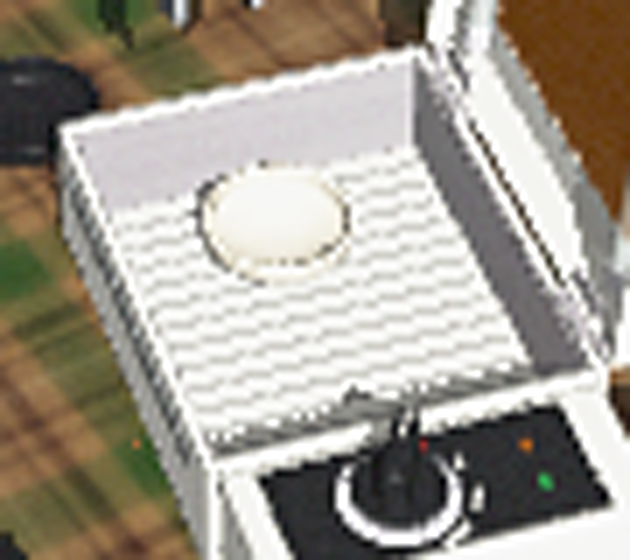

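Dish 1 stands in the tub at (273,215). Dish 2 was knocked aside and is now at about (402,274), so I'm going there.

Emit:
jog_arm(
  rows=[
    [[30,-32,0],[0,0,0]],
    [[60,-64,0],[0,0,0]],
    [[90,-96,0],[0,0,0]],
    [[120,-128,0],[0,0,0]],
    [[150,-160,0],[0,0,0]],
    [[180,-192,10],[0,0,0]],
    [[210,-223,30],[0,0,0]],
    [[221,-234,60],[0,0,0]],
    [[221,-234,100],[0,0,0]],
    [[221,-234,110],[0,0,0]],
  ],
)

```text
time: 30.05
tool_pos: [360.5, 278.2, 73.8]
tcp_rot: [-179.6, 0.3, 82.2]
ft_force: [-0.3, -0.9, -1.0]
finger_gap: 30.2
grip_force: 0.0
```

Emit:
jog_arm(
  rows=[
    [[0,0,0],[0,0,0]],
    [[0,0,0],[0,0,0]],
    [[0,0,0],[0,0,0]],
  ],
)

```text
time: 30.35
tool_pos: [366.5, 280.4, 81.3]
tcp_rot: [179.9, -0.1, 82.0]
ft_force: [-0.3, -0.4, 0.4]
finger_gap: 30.0
grip_force: 0.0
```

Run:
```python
from h import *
s=r.sense();p0=s["tool_pos"]
n="scene";p,d=r.snapshot(n);o=dishes(n,p,d);print(n,o)
B=np.array([402.4,274.3,0])-RS[:,0]*35;B[2]=24;print(p0,s["tcp_rot"],shift(p0,s["tcp_rot"][2],B,82))
```

```text
scene [[401.1, 271.9, np.int32(238), 44.2, 403.1, 271.4]]
[366.5168261  280.446286    81.33449718] [ 1.79864130e+02 -1.07633396e-01  8.20387811e+01] ([-1.1, 1.4, 57.3], 0.001)
```

Emit:
jog_arm(
  rows=[
    [[-1,1,15],[0,0,0]],
    [[-1,1,32],[0,0,0]],
    [[-1,1,45],[0,0,0]],
    [[-1,1,52],[0,0,0]],
    [[-1,1,56],[0,0,0]],
    [[-1,1,56],[0,0,0]],
    [[-1,1,56],[0,0,0]],
  ],
)

```text
time: 31.1
tool_pos: [366.1, 279.2, 23.8]
tcp_rot: [180.0, -0.0, 82.1]
ft_force: [0.4, 0.6, 0.3]
finger_gap: 30.2
grip_force: 0.0
```

Emit:
jog_arm(
  rows=[
    [[0,0,0],[0,0,0]],
    [[0,0,0],[0,0,0]],
    [[0,0,0],[0,0,0]],
    [[0,0,0],[0,0,0]],
    [[0,0,0],[0,0,0]],
    [[0,0,0],[0,0,0]],
  ],
  grip=2,
)

```text
time: 31.7
tool_pos: [366.0, 279.3, 23.9]
tcp_rot: [180.0, -0.0, 82.1]
ft_force: [-2.0, 0.4, 6.0]
finger_gap: 4.8
grip_force: 36.9
```

Emit:
jog_arm(
  rows=[
    [[0,0,-5],[0,0,0]],
    [[0,0,-15],[0,0,0]],
    [[0,0,-35],[0,0,0]],
    [[0,0,-70],[0,0,0]],
    [[0,0,-110],[0,0,0]],
    [[0,0,-130],[0,0,0]],
    [[0,0,-130],[0,0,0]],
    [[0,0,-130],[0,0,0]],
  ],
)

```text
time: 32.5
tool_pos: [365.9, 279.0, 153.6]
tcp_rot: [180.0, -0.0, 82.1]
ft_force: [0.4, -0.1, -1.7]
finger_gap: 4.8
grip_force: 37.6
```

Run:
```python
from h import *
s=r.sense();p0=s["tool_pos"];print(p0,s["tcp_rot"],shift(p0,s["tcp_rot"][2],S(-38,-50,p0[2]),82))
n="scene";p,d=r.snapshot(n);W=cloud(n,d);m=(np.hypot(W[...,0]-402,W[...,1]-274)<60)&(cv2.cvtColor(p,cv2.COLOR_BGR2HSV)[...,1]<50)&(p[...,2]>150)
print(np.percentile(W[m],[5,50,95],axis=0).round())
```

```text
[365.88314923 278.95475568 153.64988358] [ 1.79951576e+02 -3.43029624e-02  8.20908637e+01] ([-328.0, 234.9, 0.0], 0.002)
[[ 353.  226. -738.]
 [ 384.  247.  389.]
 [ 430.  303.  564.]]
```

Emit:
jog_arm(
  rows=[
    [[-30,22,0],[0,0,0]],
    [[-65,46,0],[0,0,0]],
    [[-105,75,0],[0,0,0]],
    [[-145,104,0],[0,0,0]],
    [[-185,132,0],[0,0,0]],
    [[-225,161,0],[0,0,0]],
    [[-265,190,0],[0,0,0]],
    [[-300,215,0],[0,0,0]],
    [[-322,231,0],[0,0,0]],
    [[-328,235,0],[0,0,0]],
  ],
)

```text
time: 33.55
tool_pos: [552.9, -80.9, 151.0]
tcp_rot: [-179.8, 0.0, 81.9]
ft_force: [-0.5, 0.5, -0.0]
finger_gap: 4.9
grip_force: 37.6
```

Emit:
jog_arm(
  rows=[
    [[0,0,0],[0,0,0]],
    [[0,0,10],[0,0,0]],
    [[0,0,35],[0,0,0]],
    [[0,0,60],[0,0,0]],
    [[0,0,80],[0,0,0]],
    [[0,0,92],[0,0,0]],
    [[0,0,98],[0,0,0]],
    [[0,0,100],[0,0,0]],
    [[0,0,100],[0,0,0]],
  ],
)

```text
time: 34.45
tool_pos: [553.8, -78.1, 53.9]
tcp_rot: [179.9, 0.0, 82.1]
ft_force: [-0.6, -0.1, -0.6]
finger_gap: 4.8
grip_force: 37.5
```

Run:
```python
from h import *
s=r.sense();print(s["tool_pos"],F(s["tool_pos"]),s["ft_force"])
```

```text
[553.79133952 -78.09343147  53.86291487] [-37.64180525 -49.81697359  53.86291487] [-0.60312093 -0.08757229 -0.63308583]
```

Emit:
jog_arm(
  rows=[
    [[0,0,5],[0,0,0]],
    [[0,0,9],[0,0,0]],
    [[0,0,12],[0,0,0]],
    [[0,0,13],[0,0,0]],
    [[0,0,14],[0,0,0]],
    [[0,0,15],[0,0,0]],
    [[0,0,15],[0,0,0]],
  ],
)

```text
time: 35.15
tool_pos: [553.7, -78.4, 39.1]
tcp_rot: [180.0, 0.0, 82.1]
ft_force: [-4.6, 0.5, 8.7]
finger_gap: 4.3
grip_force: 43.1
```

Emit:
jog_arm(
  rows=[
    [[0,0,0],[0,0,0]],
    [[0,0,0],[0,0,0]],
    [[0,0,0],[0,0,0]],
    [[0,0,0],[0,0,0]],
    [[0,0,-15],[0,0,0]],
    [[0,0,-45],[0,0,0]],
    [[0,0,-80],[0,0,0]],
    [[0,0,-120],[0,0,0]],
    [[0,0,-160],[0,0,0]],
    [[0,0,-200],[0,0,0]],
  ],
  grip=30,
)

```text
time: 36.15
tool_pos: [553.2, -78.2, 241.3]
tcp_rot: [179.9, 0.0, 82.1]
ft_force: [0.1, -0.5, 0.2]
finger_gap: 30.3
grip_force: 0.0
```

Emit:
jog_arm(
  rows=[
    [[0,-10,-40],[0,0,0]],
    [[0,-20,-80],[0,0,0]],
    [[0,-20,-110],[0,0,0]],
    [[0,-20,-120],[0,0,0]],
    [[0,-20,-120],[0,0,0]],
  ],
  grip=40,
)

```text
time: 36.65
tool_pos: [534.2, -75.7, 361.0]
tcp_rot: [179.7, 0.0, 82.1]
ft_force: [0.1, -0.4, 1.0]
finger_gap: 39.9
grip_force: 0.0
```

Run:
```python
from h import *
s=r.sense();p0=s["tool_pos"];print(p0,s["tcp_rot"],F(p0),shift(p0,s["tcp_rot"][2],[731,-52.5,364],82))
a=[]
for n in("top","scene"):
    p,d=r.snapshot(n);u,v=proj(n,S(0,-30,80))[0]
    a.append(cv2.resize(p[int(v-50):int(v+50),int(u-50):int(u+50)],(400,400),interpolation=cv2.INTER_CUBIC))
cv2.imwrite("pics/h1.png",np.hstack(a))
```

```text
[534.21880346 -75.66556844 361.02815247] [1.79746504e+02 2.54772772e-02 8.20953988e+01] [-57.36175595 -50.1367089  361.02815247] ([50.0, 191.7, -3.0], 0.002)
```

View pics/h1.png

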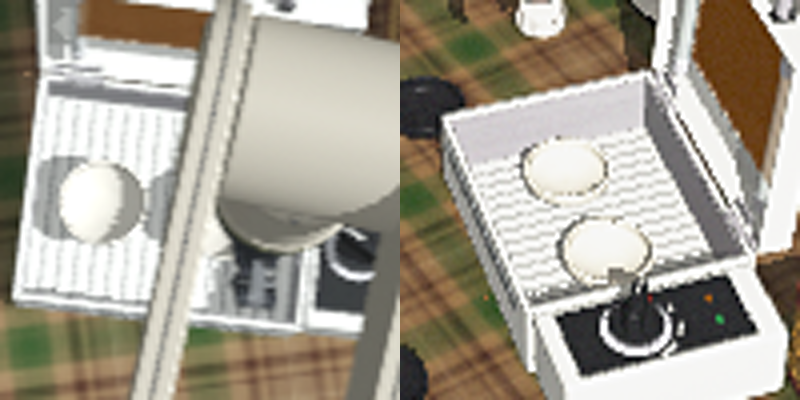

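Both dishes stand upright in the tub, at (565,170) and (605,248) in the right panel. The cover is on its stop and the dial is at off. Regrasping the handle.

Emit:
jog_arm(
  rows=[
    [[12,48,-5],[0,0,0]],
    [[25,96,-5],[0,0,0]],
    [[37,140,-5],[0,0,0]],
    [[46,175,-5],[0,0,0]],
    [[50,192,-5],[0,0,0]],
    [[50,192,-5],[0,0,0]],
    [[50,192,-5],[0,0,0]],
  ],
)

```text
time: 37.45
tool_pos: [730.1, -52.4, 360.1]
tcp_rot: [-179.7, 0.0, 82.1]
ft_force: [-0.3, -0.4, 0.2]
finger_gap: 39.8
grip_force: 0.0
```

Emit:
jog_arm(
  rows=[
    [[0,0,15],[0,0,0]],
    [[0,0,35],[0,0,0]],
    [[0,0,50],[0,0,0]],
    [[0,0,58],[0,0,0]],
    [[0,0,62],[0,0,0]],
    [[0,0,62],[0,0,0]],
  ],
)

```text
time: 38.05
tool_pos: [730.1, -52.5, 301.4]
tcp_rot: [-180.0, 0.0, 82.1]
ft_force: [-0.1, -0.1, -0.0]
finger_gap: 40.0
grip_force: 0.0
```

Emit:
jog_arm(
  rows=[
    [[0,0,0],[0,0,0]],
    [[0,0,0],[0,0,0]],
    [[0,0,0],[0,0,0]],
    [[0,0,0],[0,0,0]],
    [[0,0,0],[0,0,0]],
    [[0,0,0],[0,0,0]],
  ],
  grip=5,
  force=25,
)

```text
time: 38.65
tool_pos: [729.3, -52.3, 302.7]
tcp_rot: [-179.9, 0.0, 82.1]
ft_force: [-10.9, 1.0, 4.5]
finger_gap: 12.8
grip_force: 25.1
```

Run:
```python
from h import *
s=r.sense();print(F(s["tool_pos"]),s["tcp_rot"],s["ft_force"])
a=np.arange(1.65,-.01,-.055);a0=np.arctan2(14,245);L=np.hypot(245,14)
x=-L*np.cos(a+a0);z=L*np.sin(a+a0)
for k in range(3):
    print([[round(x[j]-x[10*k]),round(-(z[j]-z[10*k]))] for j in np.arange(1,11)+10*k])
```

```text
[1.32615996e+02 1.68471337e-01 3.02729288e+02] [-1.79878797e+02  1.31621549e-02  8.20948669e+01] [-10.93780347   0.95348687   4.54866108]
[[-13, -1], [-27, -2], [-40, -2], [-54, -1], [-67, 0], [-81, 2], [-94, 5], [-107, 9], [-119, 13], [-132, 18]]
[[-12, 6], [-24, 12], [-36, 19], [-47, 27], [-57, 35], [-67, 44], [-77, 53], [-86, 63], [-95, 74], [-103, 85]]
[[-7, 11], [-14, 23], [-20, 35], [-26, 47], [-30, 60], [-34, 73], [-38, 86], [-40, 99], [-42, 113], [-43, 126]]
```

Emit:
jog_arm(
  rows=[
    [[0,-13,-1],[0,0,0]],
    [[0,-27,-2],[0,0,0]],
    [[0,-40,-2],[0,0,0]],
    [[0,-54,-1],[0,0,0]],
    [[0,-67,0],[0,0,0]],
    [[0,-81,2],[0,0,0]],
    [[0,-94,5],[0,0,0]],
    [[0,-107,9],[0,0,0]],
    [[0,-119,13],[0,0,0]],
    [[0,-132,18],[0,0,0]],
  ],
)

```text
time: 39.65
tool_pos: [600.4, -34.3, 285.1]
tcp_rot: [179.8, 0.0, 82.1]
ft_force: [-0.1, -1.1, 3.4]
finger_gap: 13.1
grip_force: 25.6
```

Emit:
jog_arm(
  rows=[
    [[0,-12,6],[0,0,0]],
    [[0,-24,12],[0,0,0]],
    [[0,-36,19],[0,0,0]],
    [[0,-47,27],[0,0,0]],
    [[0,-57,35],[0,0,0]],
    [[0,-67,44],[0,0,0]],
    [[0,-77,53],[0,0,0]],
    [[0,-86,63],[0,0,0]],
    [[0,-95,74],[0,0,0]],
    [[0,-103,85],[0,0,0]],
  ],
)

```text
time: 40.65
tool_pos: [498.0, -20.1, 199.4]
tcp_rot: [179.9, 0.0, 82.1]
ft_force: [0.5, -0.2, 1.8]
finger_gap: 13.1
grip_force: 26.6
```

Emit:
jog_arm(
  rows=[
    [[0,-7,11],[0,0,0]],
    [[0,-14,23],[0,0,0]],
    [[0,-20,35],[0,0,0]],
    [[0,-26,47],[0,0,0]],
    [[0,-30,60],[0,0,0]],
    [[0,-34,73],[0,0,0]],
    [[0,-37,84],[0,0,0]],
    [[0,-40,96],[0,0,0]],
    [[0,-42,106],[0,0,0]],
    [[0,-43,112],[0,0,0]],
  ],
)

```text
time: 41.65
tool_pos: [455.2, -14.2, 85.4]
tcp_rot: [180.0, -0.0, 82.1]
ft_force: [-0.6, 0.5, -0.2]
finger_gap: 13.2
grip_force: 28.2
```

Emit:
jog_arm(
  rows=[
    [[0,0,3],[0,0,0]],
    [[0,0,6],[0,0,0]],
    [[0,-1,8],[0,0,0]],
    [[0,-1,10],[0,0,0]],
    [[0,-1,12],[0,0,0]],
    [[0,-1,13],[0,0,0]],
    [[0,-1,13],[0,0,0]],
    [[0,-1,13],[0,0,0]],
  ],
)

```text
time: 42.45
tool_pos: [454.0, -14.0, 73.1]
tcp_rot: [-180.0, -0.0, 82.1]
ft_force: [-5.3, -0.1, -0.9]
finger_gap: 13.3
grip_force: 28.4
```

Emit:
jog_arm(
  rows=[
    [[0,0,1],[0,0,0]],
    [[0,0,2],[0,0,0]],
    [[0,0,3],[0,0,0]],
    [[0,0,3],[0,0,0]],
  ],
)

```text
time: 42.85
tool_pos: [453.8, -14.0, 70.0]
tcp_rot: [-179.9, -0.0, 82.1]
ft_force: [-6.1, 0.5, -1.0]
finger_gap: 12.9
grip_force: 28.4
```

Emit:
jog_arm(
  rows=[
    [[0,0,1],[0,0,0]],
    [[0,0,2],[0,0,0]],
    [[0,0,3],[0,0,0]],
    [[0,0,3],[0,0,0]],
  ],
)

```text
time: 43.25
tool_pos: [453.6, -13.9, 67.5]
tcp_rot: [-179.9, 0.0, 82.1]
ft_force: [-9.5, 1.1, 4.7]
finger_gap: 13.2
grip_force: 29.0
```

Run:
```python
from h import *
s=r.sense();print(s["ft_force"],s["tool_pos"])
for n in("top","scene"):
  for t in(0,1):
    if t==0:
        W=cloud(n,np.load(f"pics/{n}0.npy"))
    else: p,d=r.snapshot(n);W=cloud(n,d)
    fr=(W-O)@RS
    m=(fr[...,0]>-93)&(fr[...,0]<-75)&(abs(fr[...,1]-90)<25)&(fr[...,2]>60);q=fr[m]
    m2=(fr[...,0]>80)&(fr[...,0]<95)&(abs(fr[...,1])<100)&(fr[...,2]>60)&(fr[...,2]<140)
    m3=(fr[...,0]>-93)&(fr[...,0]<-75)&(abs(fr[...,1]+95)<20)&(fr[...,2]>60)&(fr[...,2]<150)
    print(n,t,m.sum(),np.median(q,0),np.median(fr[m2],0),np.median(fr[m3],0))
```

```text
[-9.51379847  1.10353297  4.72247472] [453.61700948 -13.91949914  67.46635071]
top 0 79 [-84.27880614  89.2702347  113.0899834 ] [ 87.49878875   0.2569509  112.20424801] [-84.19586117 -94.24427408 112.32639176]
top 1 63 [-84.48639965  93.50356722 112.85051618] [ 87.30644295  -3.49151987 112.11606279] [ -83.32283755 -109.47091587  112.07228166]
scene 0 48 [-83.92211402  85.72657627 112.84589582] [ 87.66641899  -4.9124983  110.88456497] [-84.57988078 -94.36204624 110.72110064]
scene 1 14 [-78.53504128  77.85789119 112.06487443] [ 87.53084923  -7.20314052 111.11366137] [-83.78251528 -96.12928023 111.58193397]
```

The cover's front edge is back at its shut height (112.9 vs 113.1 mm). Releasing and going to the dial.

Emit:
jog_arm(
  rows=[
    [[0,0,0],[0,0,0]],
    [[0,0,0],[0,0,0]],
    [[0,0,0],[0,0,0]],
    [[0,0,0],[0,0,0]],
    [[0,0,-20],[0,0,0]],
    [[0,0,-50],[0,0,0]],
    [[0,0,-90],[0,0,0]],
    [[0,0,-125],[0,0,0]],
    [[0,0,-130],[0,0,0]],
  ],
  grip=36,
)

```text
time: 44.25
tool_pos: [457.2, -14.5, 202.9]
tcp_rot: [179.5, 0.0, 82.1]
ft_force: [1.5, -0.8, -0.2]
finger_gap: 36.1
grip_force: 0.0
```

Emit:
jog_arm(
  rows=[
    [[-40,30,0],[0,0,0.1]],
    [[-80,60,0],[0,0,0.2]],
    [[-120,90,0],[0,0,0.3]],
    [[-155,115,0],[0,0,0.4]],
    [[-167,124,0],[0,0,0.52]],
    [[-167,124,0],[0,0,0.52]],
    [[-167,124,0],[0,0,0.52]],
  ],
)

```text
time: 44.95
tool_pos: [553.7, -196.1, 196.4]
tcp_rot: [-179.9, 0.0, 52.4]
ft_force: [0.1, 0.4, -0.6]
finger_gap: 36.1
grip_force: 0.0
```

Run:
```python
from h import *
s=r.sense();print(s["tool_pos"],s["tcp_rot"],shift(s["tool_pos"],s["tcp_rot"][2],[552.3,-196.5,95],52.3))
n="scene";p,d=r.snapshot(n);crop(n,p,285,215,120,100,6,"pics/i1.png")
```

```text
[ 553.65878642 -196.1237142   196.35057017] [-1.79903721e+02  3.48174989e-03  5.24474824e+01] ([-1.1, -0.8, 101.4], 0.003)
```

View pics/i1.png

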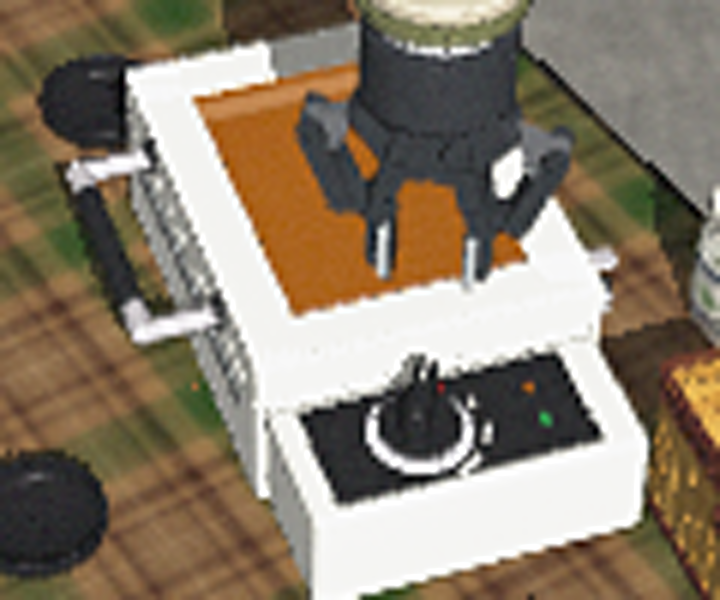

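The cover is flat shut and the dial still points at the red disc (440,388). Gripping the dial and turning it clockwise 1.4 rad.

Emit:
jog_arm(
  rows=[
    [[-1,-1,30],[0,0,0]],
    [[-1,-1,60],[0,0,0]],
    [[-1,-1,80],[0,0,0]],
    [[-1,-1,93],[0,0,0]],
    [[-1,-1,99],[0,0,0]],
    [[-1,-1,101],[0,0,0]],
    [[-1,-1,101],[0,0,0]],
  ],
)

```text
time: 45.7
tool_pos: [553.3, -196.7, 97.2]
tcp_rot: [179.9, -0.0, 52.3]
ft_force: [-0.5, -0.1, -0.2]
finger_gap: 36.0
grip_force: 0.0
```

Emit:
jog_arm(
  rows=[
    [[0,0,0],[0,0,0]],
    [[0,0,0],[0,0,0]],
    [[0,0,0],[0,0,0]],
    [[0,0,0],[0,0,0]],
    [[0,0,0],[0,0,0]],
    [[0,0,0],[0,0,0]],
  ],
  grip=5,
  force=30,
)

```text
time: 46.3
tool_pos: [553.1, -196.7, 97.7]
tcp_rot: [180.0, -0.0, 52.3]
ft_force: [-3.3, 3.0, 5.7]
finger_gap: 12.5
grip_force: 32.6
```

Emit:
jog_arm(
  rows=[
    [[0,0,0],[0,0,0.14]],
    [[0,0,0],[0,0,0.28]],
    [[0,0,0],[0,0,0.42]],
    [[0,0,0],[0,0,0.56]],
    [[0,0,0],[0,0,0.7]],
    [[0,0,0],[0,0,0.84]],
    [[0,0,0],[0,0,0.98]],
    [[0,0,0],[0,0,1.12]],
    [[0,0,0],[0,0,1.26]],
    [[0,0,0],[0,0,1.4]],
  ],
)

```text
time: 47.3
tool_pos: [553.2, -198.0, 97.8]
tcp_rot: [179.9, -0.1, -28.3]
ft_force: [-2.2, -3.5, 3.3]
finger_gap: 12.4
grip_force: 32.2
```

Emit:
jog_arm(
  rows=[
    [[0,0,0],[0,0,0]],
    [[0,0,0],[0,0,0]],
    [[0,0,0],[0,0,0]],
    [[0,0,0],[0,0,0]],
  ],
)

```text
time: 47.7
tool_pos: [553.3, -197.9, 97.7]
tcp_rot: [179.9, -0.1, -27.6]
ft_force: [-3.4, -3.8, 6.5]
finger_gap: 12.3
grip_force: 32.6
```

Emit:
jog_arm(
  rows=[
    [[0,0,0],[0,0,0]],
    [[0,0,0],[0,0,0]],
    [[0,0,0],[0,0,0]],
    [[0,0,0],[0,0,0]],
    [[0,0,-30],[0,0,0]],
    [[0,0,-70],[0,0,0]],
    [[0,0,-110],[0,0,0]],
    [[0,0,-150],[0,0,0]],
    [[0,0,-150],[0,0,0]],
  ],
  grip=38,
)

```text
time: 48.6
tool_pos: [555.8, -197.9, 254.1]
tcp_rot: [-180.0, -0.7, -27.9]
ft_force: [0.7, 0.9, 0.5]
finger_gap: 38.1
grip_force: 0.0
```

Run:
```python
from h import *
s=r.sense();print(s["tool_pos"],s["tcp_rot"],s["ft_force"])
n="scene";p,d=r.snapshot(n);crop(n,p,290,235,130,110,6,"pics/j1.png");W=cloud(n,d);print(dishes("scene",p,d))
for nm,c in(("salt",(693,266)),("pepper",(735,328))):
    m=(np.hypot(W[...,0]-c[0],W[...,1]-c[1])<45)&(W[...,2]>70)&(W[...,2]<100);print(nm,W[m].mean(0).round(1))
```

```text
[ 555.80444932 -197.86799216  254.10084275] [-179.95202804   -0.65736747  -27.8658183 ] [0.65883171 0.94064542 0.52094646]
[]
salt [691.4 258.5  84. ]
pepper [733.3 325.9  84.1]
```

View pics/j1.png

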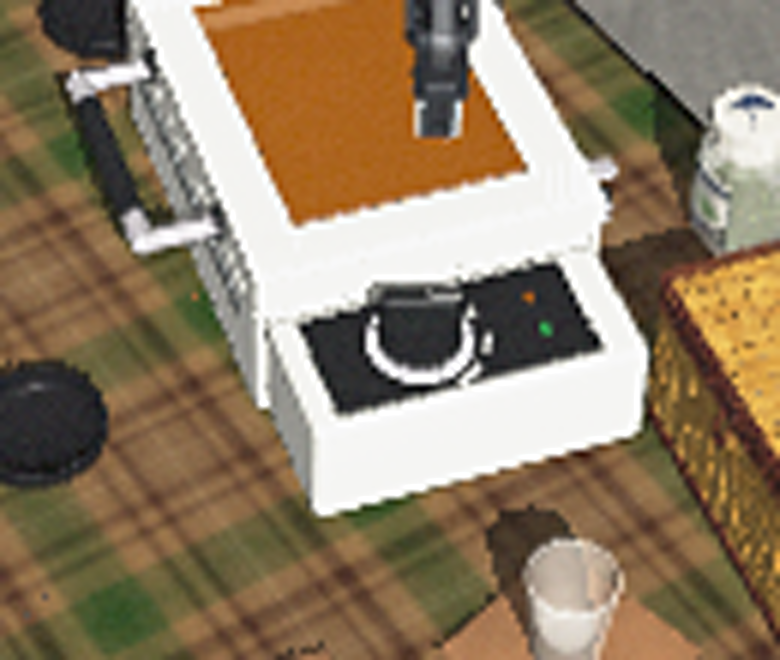

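The dial pointer faces the two-dot mark, with the bar at (415,295) turned as at the start. The cover is shut, the glass stands on its coaster at (570,590), no cream dish is left on the table, and the arm is clear.

```bash
python3 -c "
from bench import r
print(r.hand_in())"
```

```text
the job is handed in; nothing more can be done
None
```

The job is handed in with no verdict returned: the one tea glass is upright on a coaster, both cream dishes are in the tub, the cover is shut, and the dial is at two dots.

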